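# Clamp a seed tub on the shaker

### The job

Get the long rectangular seed tub ready for its run on the small shaker: stand it upright on the deck, squarely between the two jaws of the quick clamp, let it go, then squeeze the clamp's trigger towards its handle again and again until the tub is gripped firmly between both jaws. Move the sliding jaw with the trigger only, not by pushing it, leave the trigger released, and leave the other things on the desk where they stand.

Things in the scene. Friction and masses are not known exactly. Their poses are not given: they have to be found in the camera images.
- long_tub: The tub to clamp: closed rectangular plastic box, white with a flush light-grey lid, 100 mm long (own x), 60 mm wide (own y), 70 mm high, about 0.25 kg; rigid, safe to grip across its 60 mm width. Origin: centre of its underside, z up. It stands on the desk at any yaw. The similar short tub is only 64 mm long.
- clamp: White shaker, grey deck 30 mm above the desk, with a quick clamp; fixed; 260 mm long (x -150 to 110 mm), 130 wide (y). Origin on the desk; own x runs from the fixed jaw to the trigger. Along x: fixed jaw's face at -125, tub space, sliding jaw, black head (48 to 108, y +-21, 78 high) with upright handle post and, behind it, trigger plate. The bar sticks out behind to at most x 155, 66 high.
- seat (a point): Point on the deck (30 mm above the desk), on the jaws' centreline, where the middle of the tub's underside lies when its end touches the fixed jaw. The tub's 100 mm length lies along the clamp's x.
- fixed_jaw: Fixed jaw of the clamp, black, 16 mm thick, 60 mm wide (y), from 30 to 82 mm above the desk. Same frame as the clamp (origin on the desk at the clamp's origin, not in the jaw); face at x = -125 mm.
- jaw: Sliding jaw with its toothed bar: black jaw plate 50 mm wide, 34 to 82 mm above the desk, with a sprung grey pad in front (gives up to 5.5 mm, 2 N per mm); 16 mm thick in all. Frame parallel to the clamp's; its origin is the clamp's origin moved by the jaw's travel. It stays where the ratchet leaves it, held by friction (about 8 N).
- jaw_face (a point): Centre of the pad's gripping face on the sliding jaw, 60 mm above the desk; the face looks to the fixed jaw (clamp's -x).
- jaw_slide (a joint): Travel of the sliding jaw towards the fixed jaw in m, 0 (fully open, 155 mm between the faces) to 0.075; the space between the faces is 0.155 minus this. It starts between 0 and 0.025; 0.055 when its pad touches a 100 mm tub seated against the fixed jaw, about 0.058 to 0.060 when tight (pad pressed in).
- trigger: Grey upright trigger plate behind the handle post, 12 mm thick (clamp's x), 26 mm wide (y), from 80 to 150 mm above the desk. Frame parallel to the clamp's; its origin is the clamp's origin moved by the trigger's travel.
- trigger_top (a point): Middle of the trigger plate's top edge, 150 mm above the desk; at rest at x = 89 mm in the clamp's frame. Its rear (pushed) face is 6 mm farther in x.
- handle_top (a point): Middle of the top of the fixed black handle post, 150 mm above the desk, at x = 57 mm in the clamp's frame; post 14 mm thick (x 50 to 64), 28 mm wide. Handle and trigger are free to grip from above, from 80 to 150 mm height. At rest they measure 45 mm over their outer faces, fully squeezed 28 mm; only the trigger moves.
- trigger_slide (a joint): Squeeze of the trigger towards the handle in m: 0 released to 0.017 full; sprung back. Needs 5 to 7 N, plus 8 N while the jaw moves, up to 17 N when tight. A full squeeze advances the jaw 10 to 20 mm (5 mm teeth); release fully in between. Once the tub is tight the drive slips: the jaw stops, more squeezes do no harm. The jaw pushes a standing tub along to the fixed jaw.
- short_tub: Bystander: like the long tub but 64 x 60 x 70 mm. Origin: centre of its underside.
- round_tub: Bystander: round lidded tub, 102 mm across, 48 mm high. Origin: centre of its underside.
- spray_bottle: Bystander: pale spray bottle with a pink head, 68 mm across, 190 mm high. Origin: centre of its underside.
- cup_stack: Bystander: stack of white cups, 64 mm across, 120 mm high. Origin: centre of its underside.
There are look-alikes about, which are no part of the job. Leave any purple look-alike of the long_tub alone.

How it is judged:
On the way, in this order (a step that is already met when the one before it is completed fails the run):
1. the long tub stands on the deck between the jaws, let go (x of long_tub in the frame of seat between -0.008 and 0.06 m and y of long_tub in the frame of seat between -0.02 and 0.02 m and z of long_tub in the frame of seat between -0.004 and 0.004 m and angle between the x axis of long_tub and the x axis of clamp, either way round below 0.25 rad and angle between long_tub's own z axis and vertical below 0.1 rad and contact force between the fingers and long_tub below 0.3 N), for 0.2 s.
2. a squeeze of the trigger presses the tub between both jaws (value of joint trigger_slide above 0.004 m and contact force between jaw and long_tub above 4 N and contact force between fixed_jaw and long_tub above 2.5 N), for 0.1 s.
At the end, for the whole second after the job is handed in: The long tub stands upright (0.1 rad) on the deck (4 mm), square to the clamp (0.12 rad), within 8 mm of the seat along and 20 mm across the clamp, at rest, gripped by the sliding jaw with over 4 N and the fixed jaw with over 2.5 N; trigger released (under 3 mm) (contact force between jaw and long_tub above 4 N and contact force between fixed_jaw and long_tub above 2.5 N and value of joint trigger_slide below 0.003 m and x of long_tub in the frame of seat between -0.008 and 0.008 m and y of long_tub in the frame of seat between -0.02 and 0.02 m and z of long_tub in the frame of seat between -0.004 and 0.004 m and angle between the x axis of long_tub and the x axis of clamp, either way round below 0.12 rad and angle between long_tub's own z axis and vertical below 0.1 rad and linear speed of long_tub below 0.02 m/s); the robot touches nothing.
It fails at once if the sliding jaw is pushed by the robot's fingers or arm (contact force between any of the fingers, the arm and jaw above 5 N).
It fails at once if a bystander is shifted by more than 30 mm (distance of any of short_tub, round_tub, spray_bottle, cup_stack from where it was at the start of the episode above 0.03 m).
It fails at once if a bystander is tipped by more than 0.5 rad (angle between any of short_tub, round_tub, spray_bottle, cup_stack's own z axis and vertical above 0.5 rad).
It also fails if it takes over 58 s, if anything falls off the work surface, if the arm or the gripper's body presses on something with over 40 N, if the wrist force passes 120 N, or if a joint passes its speed limit or range.

### The arm

A 7-joint arm with a two-finger parallel gripper is mounted at the origin on the work surface. World frame = base frame: x ahead of the robot, y to its left, z up, the work surface at z = 0. Lengths are in m, angles in rad, forces in N, time in s.
With the tool pointing down it reaches from about 0.425 to 0.925 m from the base axis. Payload 6.8 kg.
Tool frame: the origin (TCP) lies midway between the tips of the shut fingers; the grasp point (between the pads) lies 19 mm behind it; z points along the fingers, x is the direction in which the jaws open and shut, and the axes are right-handed (so a half turn about z gives the same grasp; the last joint's range is limited). The gripper opens to 85 mm and grips with 20 to 120 N. Pads are 22 mm wide; open, the fingers measure 114 mm over their backs; the gripper's body (76 mm by 85 mm) begins 54 mm behind the grasp point. The pads swing forward as they close: fully open they stand 13 mm farther back than shut.
Start: joints at [-1.439, 0.477, 0.022, 1.555, -0.011, 1.109, -0.083], TCP at [0.16, 0.656, 0.231] pointing down, gripper open.
Joint ranges: [-2.96, 2.96], [-0.34, 2.1], [-1.41, 1.46], [0.24, 2.44], [-1.37, 4.51], [0.17, 1.92], [-2.96, 2.96]. Speed limits (rad/s): [2.39, 2.39, 3.14, 3.14, 3.14, 3.14, 3.14].

### API

Orientations are given as a unit quaternion [w, x, y, z].
In Python, from station import bot, imaging, nets gives the robot as it stands. The module is installed in compiled form; this text tells all that it offers.
- The arm moves only by the tool apply_moves, never from a script. Its argument "moves" is text: rows parted by semicolons, each of 7 numbers parted by spaces: the gripper command: -1 is fully open, 1 is shut, values between are in proportion, then the shift along the tool's x, y, z normalised to -1 to 1, where 1 is 120 mm, then the turn, a rotation vector about the tool's x, y, z normalised to -1 to 1, where 1 is 4 degrees. In form: hand dx dy dz rx ry rz; .... A call has 1 to 12 rows; each row shifts and turns the commanded pose from where the row before left it, along the tool's axes as they then stand; what a row does not reach is not made up. A row lasts 1/12 s, in which the tool goes at most 41.7 mm and 7.16 degrees, less where a joint would pass 70% of its speed; a pose out of reach is approached as far as the arm can. A call with a number of a shift or a turn outside -1 to 1 is refused whole. A call with a gripper value outside its range is refused whole. The fingers move at their own pace and stop on an object; "force" is the grip in N (left out, the last holds). Time passes only in rows, so rows that do not move let the fingers close. It gives the time, the measured TCP pose, the force and the opening at its end, in the units of the state.
- bot.get_obs(): the state, without advancing time (a new reading comes with each control period).
- imaging.read_camera(name): name is "scene" or "side" or "wrist"; returns a dict with "image" (420x560x3 uint8, red, green, blue), "fx", "fy", "cx", "cy" (pixels), "dist_coeffs" ([k1, k2, p1, p2, k3] as OpenCV has them; the pictures are not rectified), "view" (4x4, takes a point from world to camera coordinates); the wrist camera has in their place "mount" (4x4, takes a point from camera to tool coordinates, whose origin is the TCP and whose axes are the tool frame's). Camera axes: x right, y down, z forward; pixel columns grow to the right and rows downward; lengths in m; the calibration is good to about 2 mm. A picture is of the moment at which its call begins: read the wrist's pose just before it. There is no depth.
- bot.hand_in(): hands the job in, once; it reports no verdict.
Trained networks look in a picture, given as the dict that the camera call returned (one of the last four; its "shot" number tells which), for a name from the list of things; names that differ only in an ending like _2 or _b are one class to them, and where a whole thing is asked for, a point or a joint stands for the part that bears it (a point fixed in the world has none). Each returns a list of dicts, best first, with "score" (0 to 1); they miss things now and then, are a little off and sometimes report something else, mostly with a low value. They report only what shows in the picture. A call takes as long as a camera call. They do not tell look-alikes from the thing itself.
- nets.spot_in(picture, name): "rect" ([left, top, right, bottom] in pixels, round what is visible of it).
- nets.outline_of(picture, name): "region" (420x560 bool, what is visible of it) and "rect" ([left, top, right, bottom] in pixels, round what is visible of it).
- nets.spot_point(picture, name): "location" ([column, row] in pixels: a listed point, or the origin of a listed thing).
The state is a dict: "t": time; "q": joint angles; "joint_vel": joint speeds; "joint_torque": joint torques, N m; "eef_pos": TCP position; "tool_rot": TCP orientation; "contact_force": force on the tool from outside, world axes, zero at the start; "torque": the same for the moment, N m; "gripper_width": opening from 0.0 (shut) to 1.0 (fully open).
Only numpy, scipy, OpenCV 4.12 (cv2) and the standard library are available. Lean on these libraries where they do the work, as an engineer would, in place of code of your own. Each camera call takes 0.05 s, during which the arm holds its last target.

## Working session

There is one attempt and no reset: what is moved stays moved. The work goes in short steps, Python scripts to look and compute and a tool call to move; the robot and the scene stay as the last step left them, time stands still between calls to the robot, and variables do not carry over. Pictures are saved under pics/ and viewed, and the job is handed in when it is done.

Besides the shell and the picture viewer there is one more tool, called after ">>>" by a JSON object that holds its "fn" and its "kwargs". apply_moves: Moves the arm, as the interface text tells. Scaled input: -1 to 1 covers 120 mm each way for a shift and 4 degrees each way for a turn. Its arguments: {"type":"object","properties":{"moves":{"type":"string"},"force":{"type":"number"}},"required":["moves"]}

```bash
mkdir -p pics
cat > h.py <<'E'
import numpy as np,cv2
from station import bot,imaging,nets
def save(p,n): cv2.imwrite('pics/'+n+'.png',p['image'][:,:,::-1])
E
python3 - <<'E'
from h import *
o=bot.get_obs();print({k:np.round(v,3) for k,v in o.items()})
for c in ['scene','side']:
    p=imaging.read_camera(c);save(p,c+'0')
    print(c,p['fx'],p['cx'],p['cy'],np.round(p['dist_coeffs'],3),np.round(p['view'],3).tolist())
    for n in ['long_tub','short_tub','clamp','spray_bottle','round_tub','cup_stack']:
        print(n,[(np.round(r['rect']).tolist(),round(r['score'],2)) for r in nets.spot_in(p,n)][:4])
    for n in ['seat','jaw_face','trigger_top','handle_top','clamp','long_tub','fixed_jaw']:
        print(n,[(np.round(r['location'],1).tolist(),round(r['score'],2)) for r in nets.spot_point(p,n)][:3])
E
```

```text
{'t': np.float64(0.0), 'q': array([-1.439,  0.478,  0.022,  1.556, -0.012,  1.109, -0.083]), 'joint_vel': array([-0.   ,  0.001, -0.001, -0.001, -0.   , -0.001,  0.   ]), 'joint_torque': array([-1.0000e-03, -5.9647e+01,  1.6080e+00, -2.8119e+01,  1.3000e-02,
        1.0000e-02,  0.0000e+00]), 'eef_pos': array([0.16 , 0.655, 0.23 ]), 'tool_rot': array([ 0.001,  0.787,  0.617, -0.001]), 'contact_force': array([ 0.383,  0.506, -0.047]), 'torque': array([-0.02 , -0.001,  0.003]), 'gripper_width': np.float64(1.001)}
scene 389.69797890616184 276.3167077079443 204.25892678294974 [-0.034  0.     0.     0.     0.   ] [[-0.876, 0.483, 0.009, 0.457], [0.338, 0.626, -0.702, -0.052], [-0.344, -0.612, -0.712, 1.019], [0.0, 0.0, 0.0, 1.0]]
long_tub [([231.0, 110.0, 258.0, 150.0], 0.86), ([272.0, 129.0, 318.0, 165.0], 0.84), ([240.0, 144.0, 275.0, 191.0], 0.7), ([177.0, 268.0, 200.0, 306.0], 0.68)]
short_tub [([304.0, 368.0, 359.0, 420.0], 0.84), ([175.0, 271.0, 200.0, 304.0], 0.42)]
clamp []
spray_bottle [([170.0, 126.0, 211.0, 206.0], 0.73)]
round_tub [([381.0, 314.0, 444.0, 379.0], 0.72), ([277.0
[... 666 characters left out ...]
64.0, 350.0], 0.83), ([263.0, 339.0, 323.0, 396.0], 0.61), ([255.0, 169.0, 361.0, 256.0], 0.57)]
short_tub [([218.0, 133.0, 247.0, 169.0], 0.84)]
clamp [([255.0, 167.0, 359.0, 255.0], 0.94)]
spray_bottle [([376.0, 214.0, 432.0, 293.0], 0.74), ([261.0, 202.0, 306.0, 240.0], 0.61), ([254.0, 166.0, 360.0, 255.0], 0.16)]
round_tub [([160.0, 163.0, 201.0, 198.0], 0.6)]
cup_stack [([211.0, 205.0, 245.0, 262.0], 0.7)]
seat [([322.8, 193.5], 0.9)]
jaw_face []
trigger_top [([280.6, 189.9], 0.57)]
handle_top [([288.5, 183.5], 0.76), ([236.5, 161.4], 0.57)]
clamp [([231.5, 251.3], 0.18)]
long_tub [([294.8, 377.3], 0.93), ([384.7, 402.1], 0.93), ([331.8, 323.4], 0.55)]
fixed_jaw [([302.3, 221.5], 0.15)]
```

View pics/scene0.png

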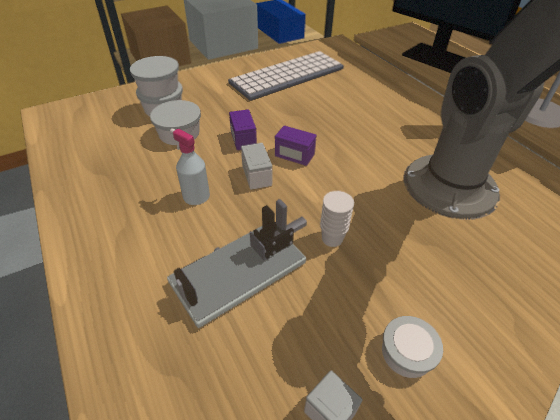

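View pics/side0.png

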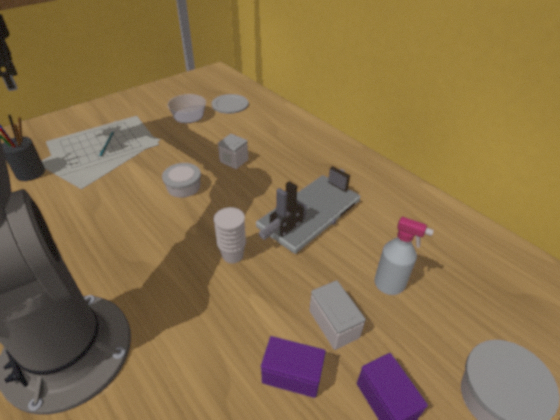

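Candidates for the long tub: the white box at scene (257,166) / side (336,314), two purple boxes at scene (243,129) and (295,146), and a white cube-like box at scene (332,400). The purple ones are look-alikes and the cube is the short tub, so the white box at (257,166) fits. I'll confirm it in a crop.

Run:
```python
import cv2,numpy as np
a=cv2.imread('pics/scene0.png');b=cv2.imread('pics/side0.png')
f=lambda i,x,y,w,h,s:cv2.resize(i[y:y+h,x:x+w],None,fx=s,fy=s,interpolation=cv2.INTER_CUBIC)
t1=f(a,230,135,60,60,6);t2=f(b,300,270,80,80,4.5)
cv2.imwrite('pics/tubcrop.png',np.hstack([t1,t2]))
cv2.imwrite('pics/cl_scene.png',f(a,160,190,156,140,5)[:, :])
cv2.imwrite('pics/cl_side.png',f(b,245,160,125,95,6))
```

```text
(no output)
```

View pics/tubcrop.png

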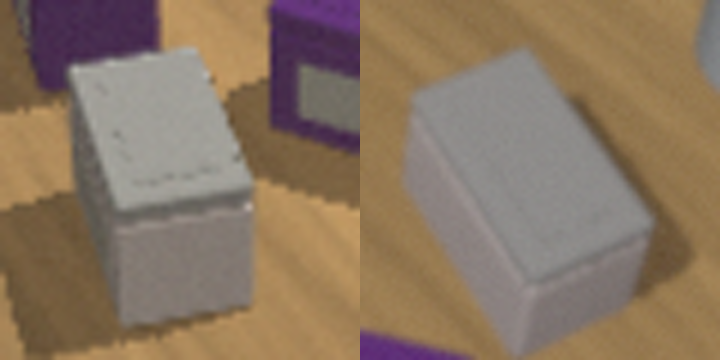

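View pics/cl_side.png

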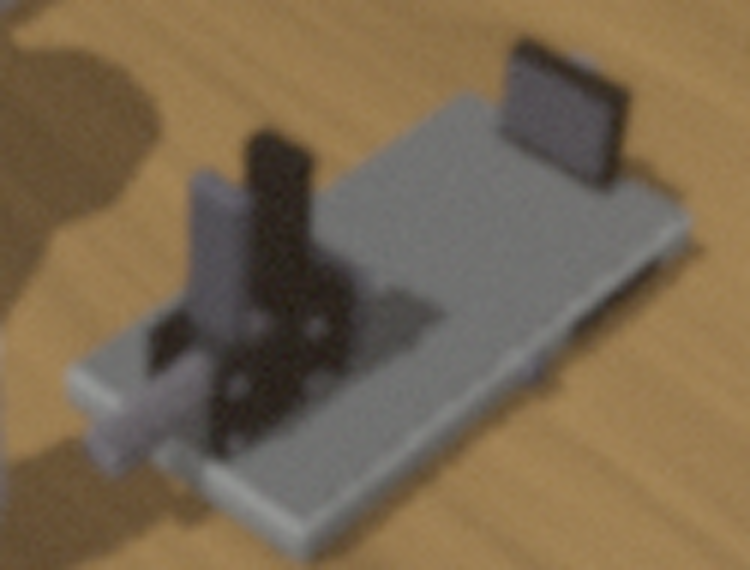

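Run:
```python
import cv2
a=cv2.imread('pics/cl_scene.png');print(a.shape);cv2.imwrite('pics/cl_scene_b.png',a[:600])
```

```text
(700, 780, 3)
```

View pics/cl_scene_b.png

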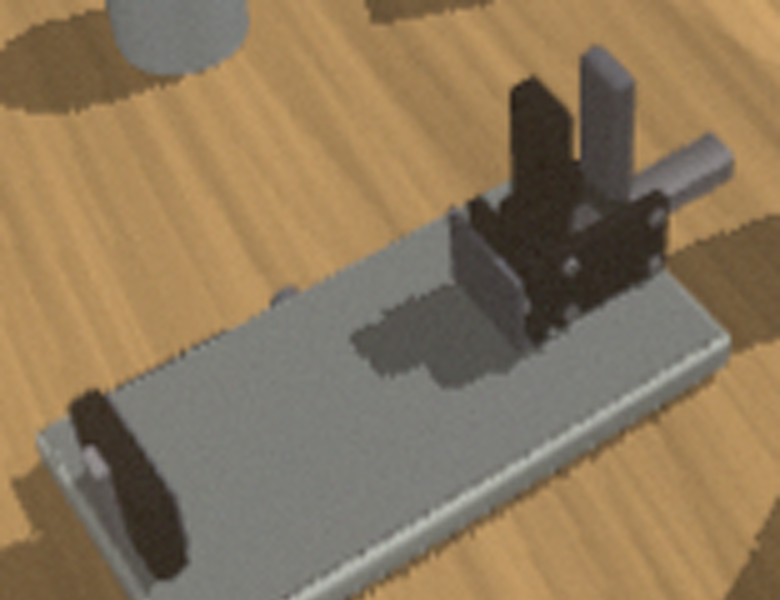

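The crop shows a clearly elongated box, white with a grey lid, so it is the long tub. Next I'll fit the poses from the corner pixels.

```bash
cat >> h.py <<'E'
import json
from scipy.optimize import least_squares
def cal(p): return dict(K=np.array([[p['fx'],0,p['cx']],[0,p['fy'],p['cy']],[0,0,1]]),d=np.array(p['dist_coeffs']),V=np.array(p['view']))
def proj(c,P):
    P=np.atleast_2d(P).astype(float);r,_=cv2.Rodrigues(c['V'][:3,:3])
    return cv2.projectPoints(P,r,c['V'][:3,3],c['K'],c['d'])[0][:,0]
def back(c,uv,z):
    n=cv2.undistortPoints(np.array([[uv]],float),c['K'],c['d'])[0,0]
    R=c['V'][:3,:3];t=c['V'][:3,3];o=-R.T@t;d=R.T@np.r_[n,1];return o+d*(z-o[2])/d[2]
def place(q,P):
    P=np.atleast_2d(P);x,y,a=q[:3];c,s=np.cos(a),np.sin(a)
    return np.c_[x+c*P[:,0]-s*P[:,1],y+s*P[:,0]+c*P[:,1],P[:,2]]
E
python3 - <<'E'
from h import *
C={c:cal(imaging.read_camera(c)) for c in ['scene','side']}
import pickle;pickle.dump(C,open('cal.pkl','wb'))
for c,L in dict(scene=[(241.3,146.7),(262.5,143.3),(272,167),(249.7,170.3)],side=[(311.8,291.1),(337.3,280.4),(365.6,320),(337.8,332.7)]).items():
    print('tub',c,[np.round(back(C[c],u,.07)[:2],3).tolist() for u in L])
for c,L in dict(scene=[(168,277.4),(305.6,258)],side=[(323.3,175.3),(360,196.3),(295.8,249.7),(257,223)]).items():
    print('deck',c,[np.round(back(C[c],u,.03)[:2],3).tolist() for u in L])
for c,L in dict(scene=[(265.9,212.5),(278.6,203.1)],side=[(288.5,183.5),(280.6,189.9)]).items():
    print('trig',c,[np.round(back(C[c],u,.15)[:2],3).tolist() for u in L])
    print('seat',back(C[c],(217.4,277.6) if c=='scene' else (322.8,193.5),.03))
E
```

```text
tub scene [[0.45, -0.321], [0.395, -0.308], [0.419, -0.211], [0.472, -0.226]]
tub side [[0.414, -0.224], [0.471, -0.237], [0.447, -0.333], [0.389, -0.318]]
deck scene [[0.741, -0.051], [0.474, 0.038]]
deck side [[0.724, 0.058], [0.737, -0.065], [0.485, -0.099], [0.468, 0.023]]
trig scene [[0.538, -0.015], [0.505, -0.026]]
seat [ 0.65447009 -0.00423215  0.03      ]
trig side [[0.526, -0.02], [0.498, -0.026]]
seat [0.66844695 0.00318054 0.03      ]
```

Run:
```python
from h import *;import pickle
C=pickle.load(open('cal.pkl','rb'))
def fit(obs,q0):
    def r(q): return np.concatenate([(proj(C[c],place(q,P))-u).ravel() for c,u,P in obs])
    s=least_squares(r,q0,loss='soft_l1');print(np.round(s.x,4),np.round(np.degrees(s.x[2]),2),np.round(r(s.x).reshape(-1,2),1).tolist());return s.x
a,b,h=.05,.03,.07
T=[('scene',(241.3,146.7),(-a,-b,h)),('scene',(262.5,143.3),(-a,b,h)),('scene',(272,167),(a,b,h)),('scene',(249.7,170.3),(a,-b,h)),('scene',(250.8,189.2),(a,-b,0)),('scene',(271.7,185.8),(a,b,0)),
('side',(311.8,291.1),(a,b,h)),('side',(337.3,280.4),(a,-b,h)),('side',(365.6,320),(-a,-b,h)),('side',(337.8,332.7),(-a,b,h)),('side',(335.6,348.9),(-a,b,0)),('side',(310,310),(a,b,0))]
fit(T,[.432,-.272,1.33])
D=[('scene',(168,277.4),(-.15,.065,.03)),('scene',(305.6,258),(.11,-.065,.03)),
('side',(323.3,175.3),(-.15,-.065,.03)),('side',(360,196.3),(-.15,.065,.03)),('side',(295.8,249.7),(.11,.065,.03)),('side',(257,223),(.11,-.065,.03)),
('scene',(265.9,212.5),(.057,0,.15)),('scene',(278.6,203.1),(.089,0,.15)),('side',(288.5,183.5),(.057,0,.15)),('side',(280.6,189.9),(.089,0,.15))]
q=fit(D,[.59,-.02,3.27])
print('seat',place(q,[-.075,0,.03]))
for n in ['scene','side']:
    p=imaging.read_camera(n)
    im=p['image'][:,:,::-1].copy()
    def box(x0,x1,y,z0,z1,col,q):
        for z in (z0,z1):
            P=proj(C[n],place(q,[[x0,-y,z],[x1,-y,z],[x1,y,z],[x0,y,z]]))
            cv2.polylines(im,[np.round(P*16).astype(np.int32)],True,col,1,cv2.LINE_AA,4)
    box(-.15,.11,.065,.0,.03,(0,255,0),q);box(-.141,-.125,.03,.03,.082,(0,0,255),q);box(.048,.108,.021,.03,.078,(255,0,0),q);box(.05,.064,.014,.08,.15,(255,255,0),q);box(.083,.095,.013,.08,.15,(0,255,255),q)
    cr=im[190:330,160:316] if n=='scene' else im[155:260,245:370]
    cv2.imwrite('pics/fit_%s.png'%n,cv2.resize(cr,None,fx=4.2,fy=4.2,interpolation=cv2.INTER_CUBIC))
```

```text
[ 0.4312 -0.2762  1.3295] 76.18 [[-1.2, -2.4], [-0.1, -2.4], [-0.1, -2.7], [-1.6, -2.1], [-1.5, -0.1], [0.2, -0.6], [-1.2, -1.2], [-0.2, -1.2], [0.4, -0.8], [0.1, -0.8], [-2.0, 2.3], [-1.8, 0.1]]
[ 0.5891 -0.0147  3.2723] 187.49 [[-3.8, -2.0], [0.3, -1.5], [-1.3, -2.8], [0.9, -2.6], [-0.4, -2.3], [-1.9, -3.4], [0.8, -3.3], [1.5, -0.8], [3.0, -0.7], [1.0, -0.4]]
seat [[ 0.66347663 -0.00496696  0.03      ]]
```

View pics/fit_scene.png

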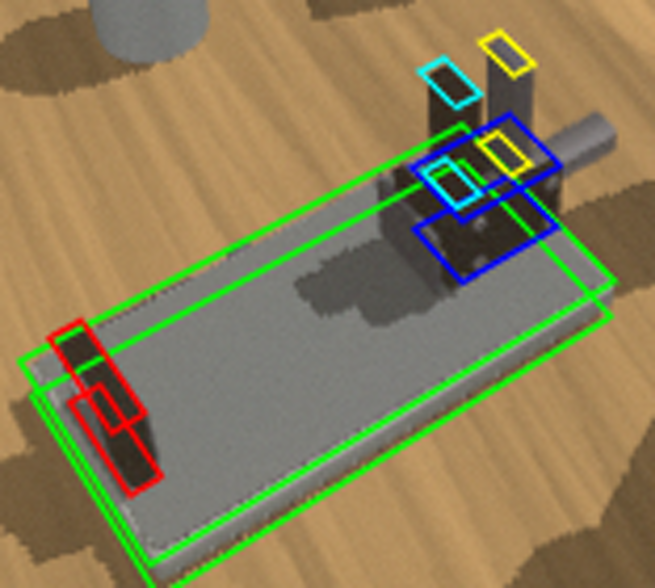

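View pics/fit_side.png

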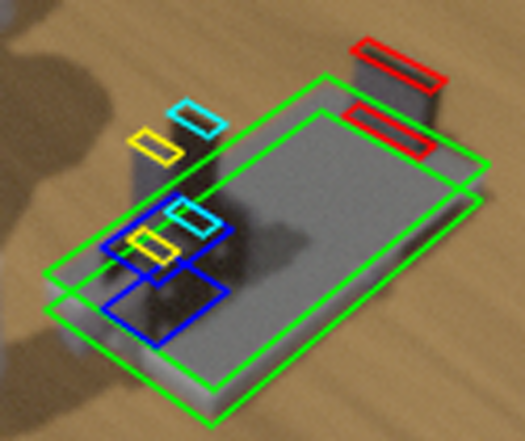

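>>> {"fn": "apply_moves", "kwargs": {"moves": "-1 -.126 .288 -.07 0 0 0;-1 -.126 .288 -.07 0 0 0;-1 -.126 .288 -.07 0 0 0;-1 -.126 .288 -.07 0 0 0;-1 -.126 .288 -.07 0 0 0;-1 -.126 .288 -.07 0 0 0;-1 -.126 .288 -.07 0 0 0;-1 -.126 .288 -.07 0 0 0;-1 -.126 .288 -.07 0 0 0;-1 -.126 .288 -.07 0 0 0;-1 -.126 .288 -.07 0 0 0;-1 -.126 .288 -.07 0 0 0"}}

```text
t: 2.6
eef_pos: [0.5213, 0.3796, 0.3328]
tool_rot: [-0.0, 0.787, 0.617, 0.0]
contact_force: [0.1, 0.3, -0.5]
gripper_width: 1.0
```

>>> {"fn": "apply_moves", "kwargs": {"moves": "-1 -.27 .105 -.02 0 0 0;-1 -.27 .105 -.02 0 0 0;-1 -.27 .105 -.02 0 0 0;-1 -.27 .105 -.02 0 0 0;-1 -.27 .105 -.02 0 0 0;-1 -.27 .105 -.02 0 0 0;-1 -.27 .105 -.02 0 0 0;-1 -.27 .105 -.02 0 0 0;-1 -.27 .105 -.02 0 0 0;-1 -.27 .105 -.02 0 0 0;-1 -.27 .105 -.02 0 0 0;-1 0 0 0 0 0 0"}}

```text
t: 3.6
eef_pos: [0.5704, -0.0074, 0.3597]
tool_rot: [0.002, 0.79, 0.613, -0.0]
contact_force: [-0.6, -1.6, 1.4]
gripper_width: 0.997
```

Run:
```python
from h import *;import pickle
o=bot.get_obs();print(np.round(o['q'],2),o['eef_pos'],o['tool_rot'])
p=imaging.read_camera('wrist');save(p,'w1');pickle.dump((o,p),open('w1.pkl','wb'))
print(np.round(p['mount'],3).tolist(),p['fx'],p['dist_coeffs'])
```

```text
[-0.41  0.21  0.38  1.66 -0.08  1.28  1.3 ] [ 0.57035981 -0.00738855  0.35965644] [ 2.04412729e-03  7.90073148e-01  6.13009110e-01 -2.71196969e-04]
[[1.0, 0.0, 0.001, -0.001], [-0.0, 0.946, 0.325, -0.085], [-0.0, -0.325, 0.946, -0.143], [0.0, 0.0, 0.0, 1.0]] 294.35867060981184 [0.00488143 0.         0.         0.         0.        ]
```

View pics/w1.png

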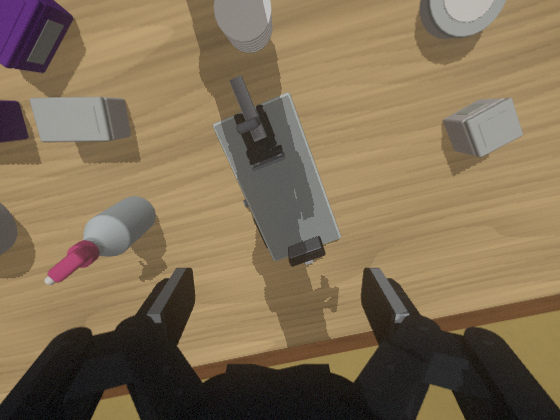

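Wrist picture: the clamp runs from (255,110) to (305,250) and the long tub is at (80,118). The two purple boxes are at the left edge, the cups at (245,20), the short tub at (483,128) and the spray bottle at (115,230).

Run:
```python
import cv2,numpy as np
a=cv2.imread('pics/w1.png')
cv2.imwrite('pics/w1c.png',cv2.resize(a[65:275,195:355],None,fx=2.85,fy=2.85,interpolation=cv2.INTER_CUBIC))
cv2.imwrite('pics/w1t.png',cv2.resize(a[80:160,20:145],None,fx=6,fy=6,interpolation=cv2.INTER_CUBIC))
```

```text
(no output)
```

View pics/w1c.png

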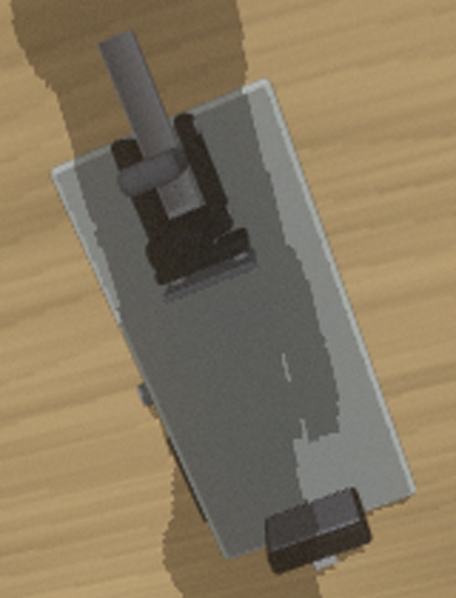

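View pics/w1t.png

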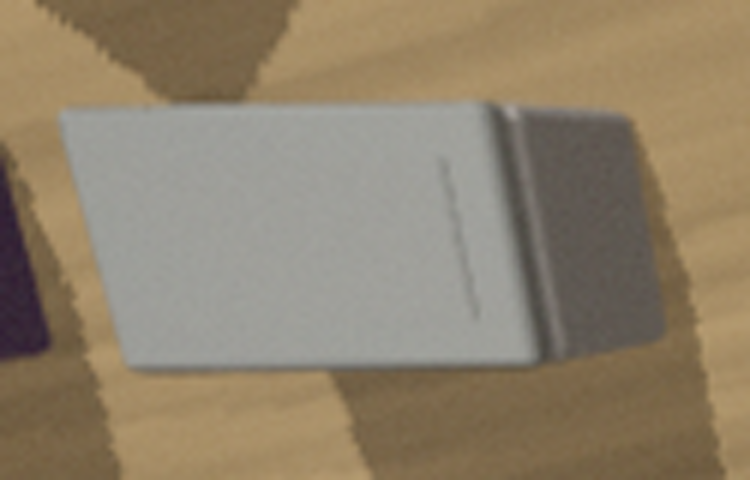

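```bash
cat >> h.py <<'E'
from scipy.spatial.transform import Rotation as Ro
def wcal(o,p):
    T=np.eye(4);w=o['tool_rot'];T[:3,:3]=Ro.from_quat([w[1],w[2],w[3],w[0]]).as_matrix();T[:3,3]=o['eef_pos']
    return dict(K=np.array([[p['fx'],0,p['cx']],[0,p['fy'],p['cy']],[0,0,1]]),d=np.array(p['dist_coeffs']),V=np.linalg.inv(T@np.array(p['mount'])))
def fit(obs,q0,C):
    def r(q): return np.concatenate([(proj(C[c],place(q,P))-u).ravel() for c,u,P in obs])
    s=least_squares(r,q0,loss='soft_l1');print(np.round(s.x,4),np.round(np.degrees(s.x[2]),2),np.round(r(s.x).reshape(-1,2),1).tolist());return s.x
def draw(im,c,q,x0,x1,y,z0,z1,col):
    for z in (z0,z1):
        P=proj(c,place(q,[[x0,-y,z],[x1,-y,z],[x1,y,z],[x0,y,z]]))
        cv2.polylines(im,[np.round(P*16).astype(np.int32)],True,col,1,cv2.LINE_AA,4)
def drawclamp(im,c,q):
    draw(im,c,q,-.15,.11,.065,.0,.03,(0,255,0));draw(im,c,q,-.141,-.125,.03,.03,.082,(0,0,255));draw(im,c,q,.048,.108,.021,.03,.078,(255,0,0));draw(im,c,q,.05,.064,.014,.08,.15,(255,255,0));draw(im,c,q,.083,.095,.013,.08,.15,(0,255,255))
E
python3 - <<'E'
from h import *;import pickle
o,p=pickle.load(open('w1.pkl','rb'))
c=wcal(o,p);C={'w':c}
a,b,h=.05,.03,.07
qt=fit([('w',u,P) for u,P in [((102.5,97),(a,b,h)),((110.8,140.8),(a,-b,h)),((30,97.5),(-a,b,h)),((40.8,141.7),(-a,-b,h)),((125.3,99.7),(a,b,0)),((130.8,137),(a,-b,0))]],[.43,-.276,1.33],C)
qc=fit([('w',u,P) for u,P in [((213.2,125.7),(.11,.065,.03)),((288,93.1),(.11,-.065,.03)),((275,260.4),(-.15,.065,.03)),((339.6,237.6),(-.15,-.065,.03))]],[.59,-.015,3.27],C)
im=p['image'][:,:,::-1].copy();drawclamp(im,c,qc);draw(im,c,qt,-a,a,b,0,h,(255,0,255))
cv2.imwrite('pics/w1f.png',cv2.resize(im[65:275,20:355],None,fx=2.3,fy=2.3,interpolation=cv2.INTER_CUBIC))
print('seat',place(qc,[-.075,0,.03]))
E
```

```text
[ 0.4321 -0.2737  1.3241] 75.87 [[-0.5, 0.1], [-0.4, 0.9], [-1.0, -0.2], [0.0, 0.2], [1.5, -1.1], [2.3, 0.1]]
[ 0.5876 -0.0156  3.2797] 187.91 [[-2.9, -0.1], [0.5, -1.9], [-0.4, 2.8], [3.3, 0.9]]
seat [[ 0.66193419 -0.00525066  0.03      ]]
```

View pics/w1f.png

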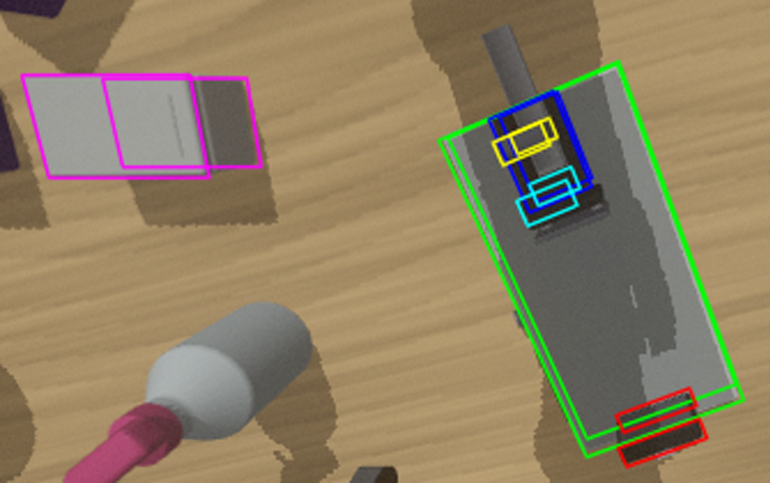

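>>> {"fn": "apply_moves", "kwargs": {"moves": "-1 -.305 -.07 .05 0 0 0;-1 -.305 -.07 .05 0 0 0;-1 -.305 -.07 .05 0 0 0;-1 -.305 -.07 .05 0 0 0;-1 -.305 -.07 .05 0 0 0;-1 -.305 -.07 .05 0 0 0;-1 -.305 -.07 .05 0 0 0;-1 -.305 -.07 .05 0 0 0;-1 0 0 0 0 0 1;-1 0 0 0 0 0 1;-1 0 0 0 0 0 1;-1 0 0 0 0 0 1"}}

```text
t: 4.65
eef_pos: [0.4356, -0.2658, 0.3104]
tool_rot: [-0.0, 0.866, 0.501, 0.0]
contact_force: [-0.1, -0.6, -0.1]
gripper_width: 0.998
```

>>> {"fn": "apply_moves", "kwargs": {"moves": "-1 0 0 0.08 0 0 1;-1 0 0 0.08 0 0 1;-1 0 0 0.08 0 0 1;-1 0 0 0.08 0 0 1;-1 0 0 0.08 0 0 1;-1 0 0 0.08 0 0 1;-1 0 0 0.08 0 0 1;-1 0 0 0.08 0 0 1;-1 0 0 0.08 0 0 1;-1 0 0 0.08 0 0 1;-1 0 0 0.08 0 0 1;-1 0 0 0.08 0 0 1"}}

```text
t: 5.65
eef_pos: [0.4359, -0.2655, 0.1948]
tool_rot: [-0.0, 0.994, 0.106, 0.0]
contact_force: [0.5, 1.0, 0.0]
gripper_width: 1.002
```

>>> {"fn": "apply_moves", "kwargs": {"moves": "-1 0 0 0 0 0 1;-1 0 0 0 0 0 1;-1 0 0 0 0 0 1;-1 0 0 0 0 0 1;-1 0 0 0 0 0 1;-1 0 0 0 0 0 1;-1 0 0 0 0 0 0.4;-1 0 0 0 0 0 0"}}

```text
t: 6.32
eef_pos: [0.4358, -0.2657, 0.1952]
tool_rot: [-0.0, 0.993, -0.115, -0.0]
contact_force: [-0.8, 0.2, 0.1]
gripper_width: 0.999
```

Run:
```python
from h import *;import pickle
o=bot.get_obs();print(np.round(o['q'],2),o['eef_pos'],o['tool_rot'])
p=imaging.read_camera('wrist');save(p,'w2');pickle.dump((o,p),open('w2.pkl','wb'))
```

```text
[-0.23  0.31  0.79  2.02 -0.28  0.92  0.49] [ 0.43577369 -0.26573456  0.1951975 ] [-1.40215069e-04  9.93311395e-01 -1.15466236e-01 -3.18403166e-05]
```

View pics/w2.png

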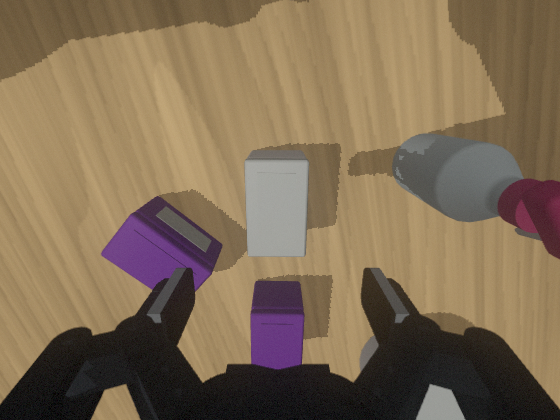

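Run:
```python
from h import *;import pickle
o,p=pickle.load(open('w2.pkl','rb'))
c=wcal(o,p);a,b,h=.05,.03,.07
qt=fit([('w',u,P) for u,P in [((247,160),(a,b,h)),((307,159),(a,-b,h)),((306,256),(-a,-b,h)),((248,256),(-a,b,h))]],[.43,-.276,1.33],{'w':c})
im=p['image'][:,:,::-1].copy();draw(im,c,qt,-a,a,b,0,h,(255,0,255))
# finger footprint of gripper open 74mm
cv2.imwrite('pics/w2f.png',cv2.resize(im[130:330,90:360],None,fx=2.8,fy=2.8))
d=Ro.from_quat(np.roll(o['tool_rot'],-1)).as_matrix().T@(np.r_[qt[:2],.026]-o['eef_pos']);print(d, d/.12)
```

```text
[ 0.4316 -0.2754  1.3476] 77.21 [[-3.8, -0.9], [2.1, -0.4], [0.4, 0.8], [-0.3, 1.2]]
[-0.00182866  0.01038272  0.16919487] [-0.01523881  0.08652267  1.40995721]
```

View pics/w2f.png

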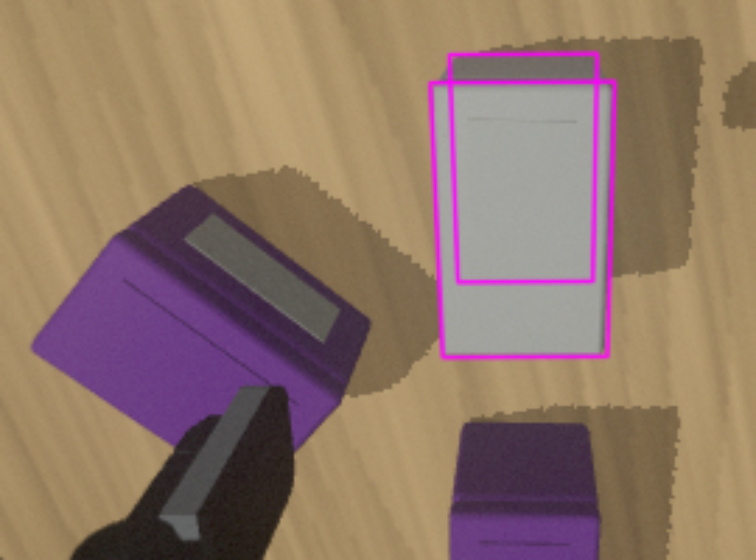

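>>> {"fn": "apply_moves", "kwargs": {"moves": "-.75 -.02 .087 0 0 0 0;-.75 0 0 0.25 0 0 0;-.75 0 0 0.25 0 0 0;-.75 0 0 0.25 0 0 0;-.75 0 0 0.2 0 0 0;-.75 0 0 0 0 0 0"}}

```text
t: 6.87
eef_pos: [0.4276, -0.2753, 0.0776]
tool_rot: [-0.001, 0.993, -0.116, -0.003]
contact_force: [0.4, 0.1, 0.2]
gripper_width: 0.875
```

Run:
```python
from h import *
p=imaging.read_camera('wrist');save(p,'w3')
```

```text
(no output)
```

View pics/w3.png

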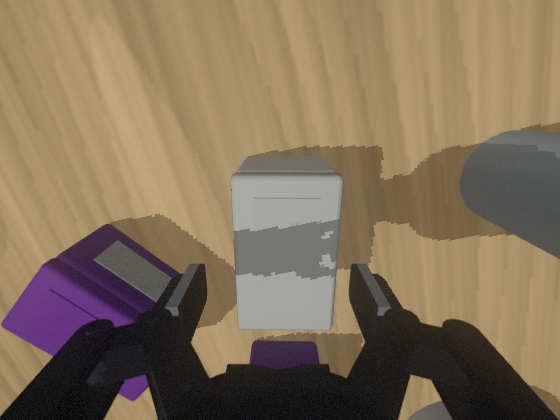

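>>> {"fn": "apply_moves", "kwargs": {"moves": "-.75 .04 0 0.03 0 0 0;-.75 0 0 0.2 0 0 0;-.75 0 0 0.2 0 0 0;-.75 0 0 0 0 0 0"}}

```text
t: 7.25
eef_pos: [0.4352, -0.2772, 0.0288]
tool_rot: [-0.0, 0.993, -0.116, -0.0]
contact_force: [-1.3, -0.2, -1.6]
gripper_width: 0.872
```

Run:
```python
from h import *
p=imaging.read_camera('wrist');save(p,'w4')
```

```text
(no output)
```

View pics/w4.png

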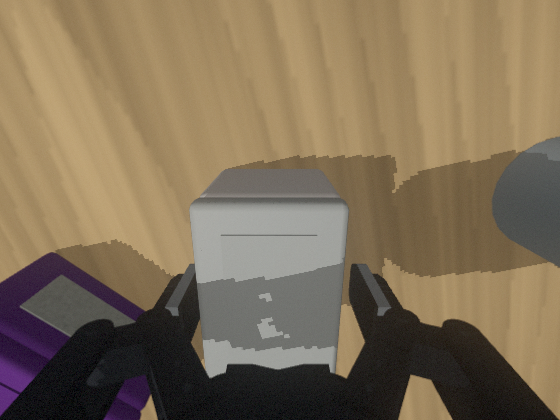

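The tub, centred at (270,285), sits between the pads at (190,280) and (358,280), with the fingers down on both sides. Closing now.

>>> {"fn": "apply_moves", "kwargs": {"moves": ".5 0 0 0 0 0 0;.5 0 0 0 0 0 0;.5 0 0 0 0 0 0;.5 0 0 0 0 0 0;.5 0 0 0 0 0 0;.5 0 0 0 0 0 0", "force": 40}}

```text
t: 7.8
eef_pos: [0.4361, -0.278, 0.0314]
tool_rot: [0.0, 0.993, -0.116, 0.001]
contact_force: [-2.2, -0.2, 8.2]
gripper_width: 0.696
```

>>> {"fn": "apply_moves", "kwargs": {"moves": ".5 0 0 -.1 0 0 0;.5 0 0 -.25 0 0 0;.5 0 0 -.3 0 0 0;.5 0 0 -.3 0 0 0;.5 0 0 -.3 0 0 0;.5 0 0 -.3 0 0 0;.5 0 0 -.15 0 0 0;.5 0 0 0 0 0 0"}}

```text
t: 8.47
eef_pos: [0.4371, -0.279, 0.2388]
tool_rot: [0.0, 0.993, -0.116, 0.004]
contact_force: [0.4, -0.8, -1.4]
gripper_width: 0.696
```

Run:
```python
from h import *
o=bot.get_obs();print(np.round(o['q'],2))
p=imaging.read_camera('wrist');save(p,'w5')
```

```text
[-0.25  0.26  0.85  1.96 -0.24  1.    0.47]
```

View pics/w5.png

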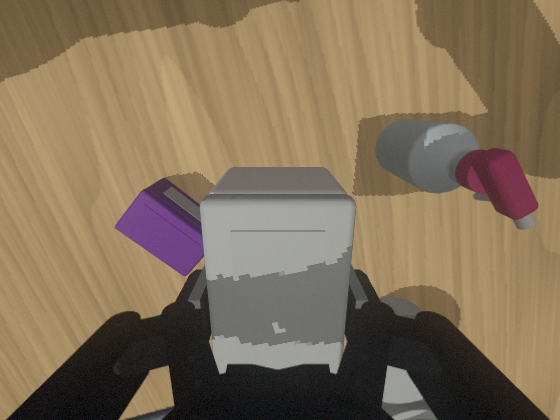

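>>> {"fn": "apply_moves", "kwargs": {"moves": ".5 0 0 -.2 0 0 0;.5 .119 -.261 -.02 0 0 0;.5 .119 -.261 0 0 0 0;.5 .119 -.261 0 0 0 0;.5 .119 -.261 0 0 0 0;.5 .119 -.261 0 0 0 0;.5 .119 -.261 0 0 0 0;.5 .119 -.261 0 0 0 0;.5 .119 -.261 0 0 0 0;.5 .119 -.261 0 0 0 0;.5 .119 -.261 0 0 0 0;.5 0 0 0 0 0 .5"}}

```text
t: 9.52
eef_pos: [0.6489, 0.0038, 0.2573]
tool_rot: [-0.001, 0.992, -0.128, -0.001]
contact_force: [0.6, 2.1, -2.4]
gripper_width: 0.697
```

>>> {"fn": "apply_moves", "kwargs": {"moves": ".5 0 0 0 0 0 1;.5 0 0 0 0 0 1;.5 0 0 0 0 0 1;.5 0 0 0 0 0 1;.5 0 0 0 0 0 1;.5 0 0 0 0 0 1;.5 0 0 0 0 0 1;.5 0 0 0 0 0 1;.5 0 0 0 0 0 1;.5 0 0 0 0 0 1;.5 0 0 0 0 0 1;.5 0 0 0 0 0 1"}}

```text
t: 10.52
eef_pos: [0.6452, -0.0054, 0.2584]
tool_rot: [0.001, 0.85, -0.527, -0.001]
contact_force: [0.5, 0.1, -2.7]
gripper_width: 0.698
```

>>> {"fn": "apply_moves", "kwargs": {"moves": ".5 0 0 0 0 0 1;.5 0 0 0 0 0 1;.5 0 0 0 0 0 1;.5 0 0 0 0 0 1;.5 0 0 0 0 0 .75;.5 0 0 0 0 0 0;.5 0 0 0 0 0 0"}}

```text
t: 11.1
eef_pos: [0.6455, -0.0054, 0.2588]
tool_rot: [0.001, 0.753, -0.658, -0.001]
contact_force: [0.1, 0.3, -1.5]
gripper_width: 0.7
```

Run:
```python
from h import *
import pickle
o=bot.get_obs();print(np.round(o['q'],2),o['eef_pos'],np.degrees(2*np.arctan2(o['tool_rot'][2],o['tool_rot'][1])))
p=imaging.read_camera('wrist');save(p,'w6');pickle.dump((o,p),open('w6.pkl','wb'))
c=wcal(o,p);im=p['image'][:,:,::-1].copy();drawclamp(im,c,[.5885,-.0152,3.276]);cv2.imwrite('pics/w6f.png',im)
p=imaging.read_camera('scene');save(p,'s6')
```

```text
[-0.76  0.59  1.02  1.64 -0.53  1.21 -1.06] [ 0.64554681 -0.00541511  0.25879367] -82.2629440423458
```

View pics/w6f.png

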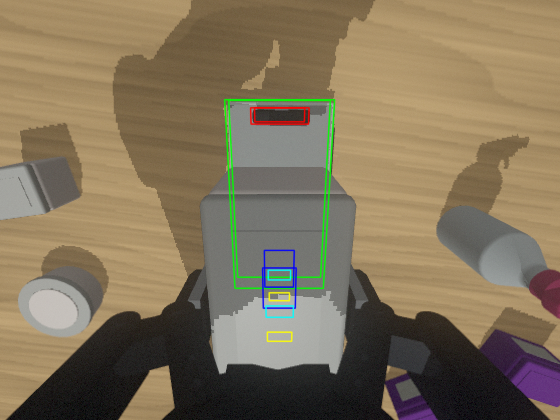

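View pics/s6.png

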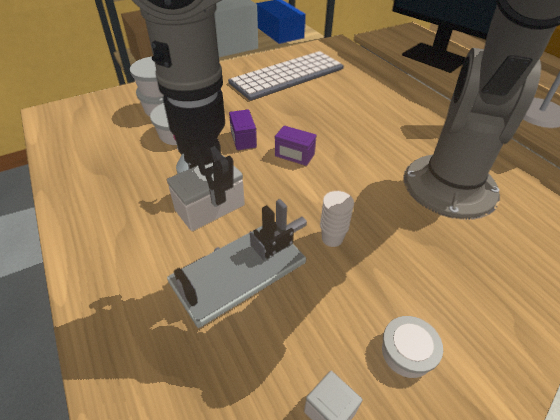

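>>> {"fn": "apply_moves", "kwargs": {"moves": ".5 .02 0 .2 0 0 0;.5 0 0 .3 0 0 0;.5 0 0 .3 0 0 0;.5 0 0 .3 0 0 0;.5 0 0 .3 0 0 0;.5 0 0 .1 0 0 0;.5 0 0 0 0 0 0;.5 0 0 0 0 0 0"}}

```text
t: 11.87
eef_pos: [0.6472, -0.0084, 0.0809]
tool_rot: [0.0, 0.753, -0.658, 0.0]
contact_force: [0.1, -1.0, -1.7]
gripper_width: 0.699
```

Run:
```python
from h import *
p=imaging.read_camera('scene');s=imaging.read_camera('side')
f=lambda i,x,y,w,h,k:cv2.resize(i['image'][y:y+h,x:x+w,::-1],(int(w*k),int(h*k)))
cv2.imwrite('pics/d7.png',np.hstack([f(p,155,150,160,180,2.4),f(s,230,100,160,180,2.4)]))
```

```text
(no output)
```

View pics/d7.png

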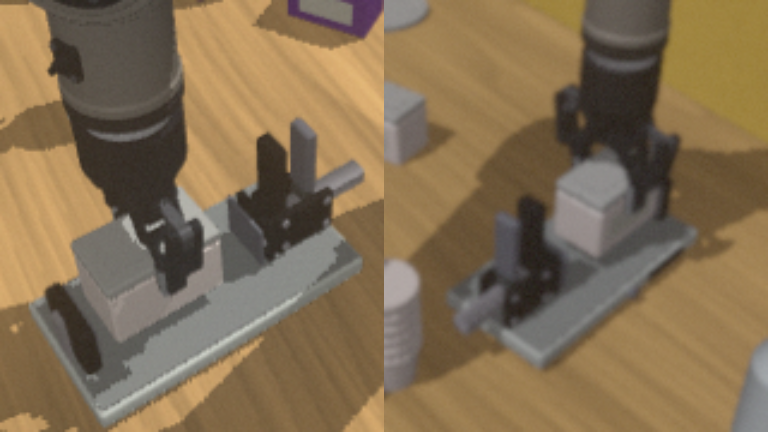

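>>> {"fn": "apply_moves", "kwargs": {"moves": ".5 0 0 .07 0 0 0;.5 0 0 .06 0 0 0;.5 0 0 .03 0 0 0;.5 0 0 0 0 0 0;.5 0 0 0 0 0 0"}}

```text
t: 12.38
eef_pos: [0.6469, -0.0077, 0.0614]
tool_rot: [-0.0, 0.753, -0.658, -0.0]
contact_force: [-1.5, 1.0, 4.8]
gripper_width: 0.697
```

>>> {"fn": "apply_moves", "kwargs": {"moves": "-.8 0 0 0 0 0 0;-.8 0 0 0 0 0 0;-.8 0 0 0 0 0 0;-.8 0 0 -.05 0 0 0;-.8 0 0 -.2 0 0 0;-.8 0 0 -.3 0 0 0;-.8 0 0 -.3 0 0 0;-.8 0 0 -.3 0 0 0;-.8 0 0 -.3 0 0 0;-.8 0 0 0 0 0 0;-.8 0 0 0 0 0 0"}}

```text
t: 13.3
eef_pos: [0.6479, -0.0084, 0.2375]
tool_rot: [-0.002, 0.753, -0.658, 0.002]
contact_force: [0.1, 0.1, -0.9]
gripper_width: 0.9
```

Run:
```python
from h import *
import pickle
C=pickle.load(open('cal.pkl','rb'))
o=bot.get_obs();print(np.round(o['q'],2),o['eef_pos'],np.degrees(2*np.arctan2(o['tool_rot'][2],o['tool_rot'][1])))
w=imaging.read_camera('wrist');p=imaging.read_camera('scene');s=imaging.read_camera('side');save(w,'w8')
pickle.dump((o,w),open('w8.pkl','wb'))
f=lambda i,x,y,w,h,k:cv2.resize(i['image'][y:y+h,x:x+w,::-1],(int(w*k),int(h*k)))
cv2.imwrite('pics/d8.png',np.hstack([f(p,155,150,160,180,2.4),f(s,230,100,160,180,2.4)]))
```

```text
[-0.74  0.61  1.    1.67 -0.55  1.17 -1.04] [ 0.64790377 -0.00841854  0.23753021] -82.35163717864187
```

View pics/d8.png

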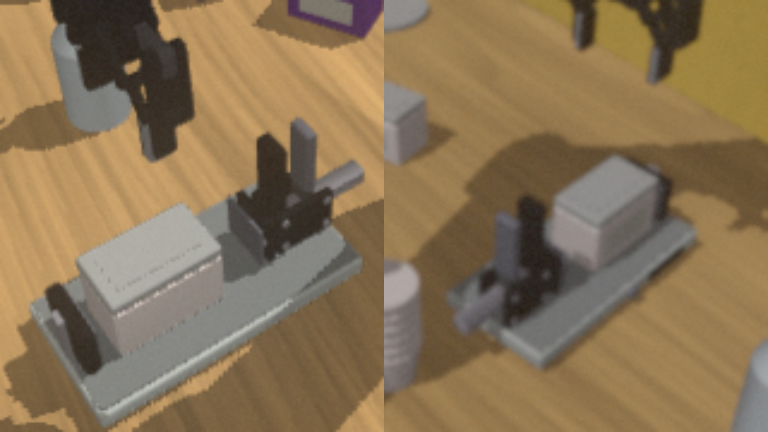

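View pics/w8.png

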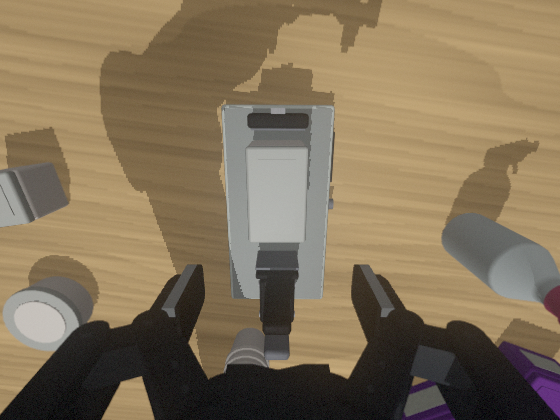

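>>> {"fn": "apply_moves", "kwargs": {"moves": "-.8 0 .26 0 0 0 0;-.8 0 .26 0 0 0 0;-.8 0 .26 0 0 0 0;-.8 0 .25 0 0 0 0;-.8 0 0 0 0 0 -1;-.8 0 0 0 0 0 -1;-.8 0 0 0 0 0 -1;-.8 0 0 0 0 0 -1;-.8 0 0 0 0 0 -1;-.8 0 0 0 0 0 -1;-.8 0 0 0 0 0 -1;-.8 0 0 0 0 0 -1"}}

```text
t: 14.45
eef_pos: [0.5232, -0.0243, 0.2336]
tool_rot: [0.001, 0.906, -0.424, -0.001]
contact_force: [-0.5, -0.1, 1.0]
gripper_width: 0.9
```

>>> {"fn": "apply_moves", "kwargs": {"moves": "-.8 0 0 0 0 0 -1;-.8 0 0 0 0 0 -1;-.8 0 0 0 0 0 -1;-.8 0 0 0 0 0 -1;-.8 0 0 0 0 0 -1;-.8 0 0 0 0 0 -1;-.8 0 0 0 0 0 -1;-.8 0 0 0 0 0 -1;-.8 0 0 0 0 0 -1;-.8 0 0 0 0 0 -1;-.8 0 0 0 0 0 -1;-.8 0 0 0 0 0 -1"}}

```text
t: 15.45
eef_pos: [0.5232, -0.0243, 0.2335]
tool_rot: [0.0, 1.0, -0.019, -0.001]
contact_force: [-0.3, 0.2, -0.6]
gripper_width: 0.899
```

>>> {"fn": "apply_moves", "kwargs": {"moves": "-.8 0 0 0 0 0 -1;-.8 0 0 0 0 0 -1;-.8 0 0 0 0 0 -.5;-.8 0 0 0 0 0 0;-.8 0 0 0 0 0 0"}}

```text
t: 15.87
eef_pos: [0.5235, -0.0244, 0.2339]
tool_rot: [0.0, 0.998, 0.066, -0.001]
contact_force: [-0.5, -0.1, 0.1]
gripper_width: 0.9
```

Run:
```python
from h import *
import pickle
o=bot.get_obs();print(np.round(o['q'],2),o['eef_pos'],np.degrees(2*np.arctan2(o['tool_rot'][2],o['tool_rot'][1])))
w=imaging.read_camera('wrist');pickle.dump((o,w),open('w9.pkl','wb'))
c=wcal(o,w);im=w['image'][:,:,::-1].copy();save(w,'w9');drawclamp(im,c,[.5885,-.0152,3.276]);cv2.imwrite('pics/w9f.png',im)
cv2.imwrite('pics/w9b.png',np.vstack([im[120:420,130:430],w['image'][120:420,130:430,::-1]]) if 0 else np.hstack([cv2.resize(im[120:360,180:380],None,fx=2,fy=2),cv2.resize(w['image'][120:360,180:380,::-1],None,fx=2,fy=2)]))
d=Ro.from_quat(np.roll(o['tool_rot'],-1)).as_matrix().T@(np.array([.5251,-.0238,.105])-o['eef_pos']);print(d, d/.12)
```

```text
[-0.69  0.27  0.75  1.95 -0.22  1.01  0.29] [ 0.52345307 -0.02436127  0.23389745] 7.589855379631671
[ 0.00197749 -0.00035654  0.12889353] [ 0.01647908 -0.00297118  1.07411276]
```

View pics/w9b.png

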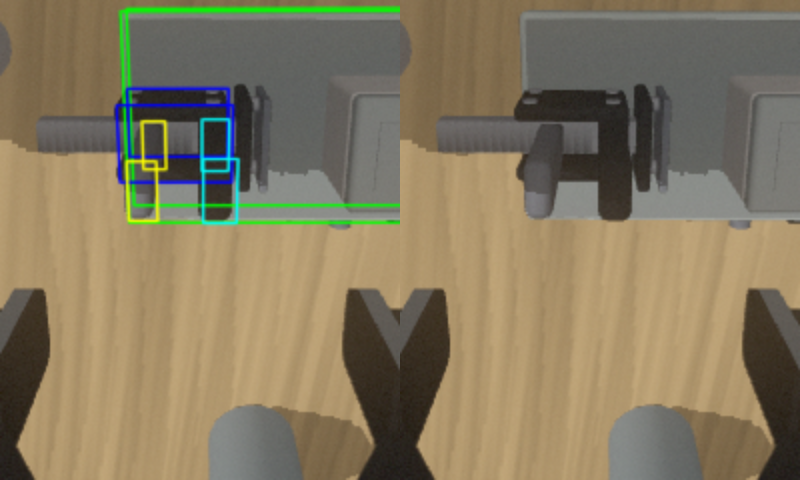

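>>> {"fn": "apply_moves", "kwargs": {"moves": "-.6 .01 0 0 0 0 0;-.6 0 0 .25 0 0 0;-.6 0 0 .25 0 0 0;-.6 0 0 .25 0 0 0;-.6 0 0 .22 0 0 0;-.6 0 0 .1 0 0 0;-.6 0 0 0 0 0 0;-.6 0 0 0 0 0 0"}}

```text
t: 16.58
eef_pos: [0.5256, -0.0245, 0.1067]
tool_rot: [0.0, 0.998, 0.066, -0.0]
contact_force: [0.3, 0.1, 1.0]
gripper_width: 0.799
```

Run:
```python
from h import *
w=imaging.read_camera('wrist');save(w,'w10')
p=imaging.read_camera('scene');s=imaging.read_camera('side')
f=lambda i,x,y,w,h,k:cv2.resize(i['image'][y:y+h,x:x+w,::-1],(int(w*k),int(h*k)))
cv2.imwrite('pics/d10.png',np.hstack([f(w,180,120,200,240,1.8),f(p,215,160,100,120,3.6)]))
```

```text
(no output)
```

View pics/d10.png

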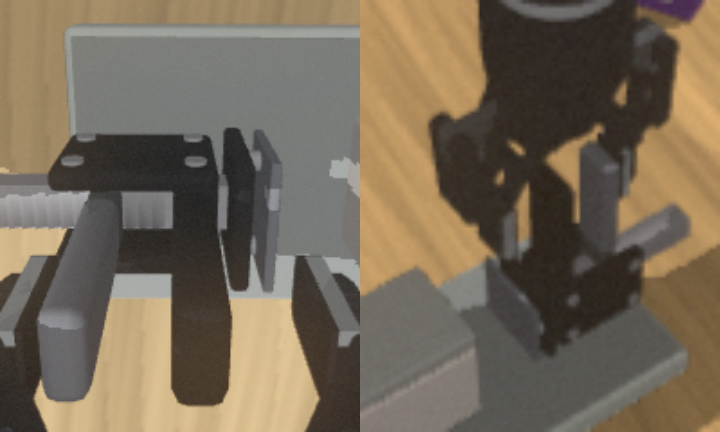

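Fingers straddle trigger and handle, and the jaw plate is clear below them. First squeeze.

>>> {"fn": "apply_moves", "kwargs": {"moves": ".8 0 0 0 0 0 0;.8 0 0 0 0 0 0;.8 0 0 0 0 0 0;.8 0 0 0 0 0 0;.8 0 0 0 0 0 0;.8 0 0 0 0 0 0", "force": 35}}

```text
t: 17.23
eef_pos: [0.5244, -0.0246, 0.1075]
tool_rot: [-0.001, 0.998, 0.066, -0.001]
contact_force: [-5.3, -1.0, 7.0]
gripper_width: 0.319
```

Run:
```python
from h import *
o=bot.get_obs();print(o['gripper_width']*85)
w=imaging.read_camera('wrist')
p=imaging.read_camera('scene')
f=lambda i,x,y,w,h,k:cv2.resize(i['image'][y:y+h,x:x+w,::-1],(int(w*k),int(h*k)))
cv2.imwrite('pics/d11.png',np.hstack([f(w,180,120,200,240,1.8),f(p,215,160,100,120,3.6)]))
```

```text
27.14375367515152
```

View pics/d11.png

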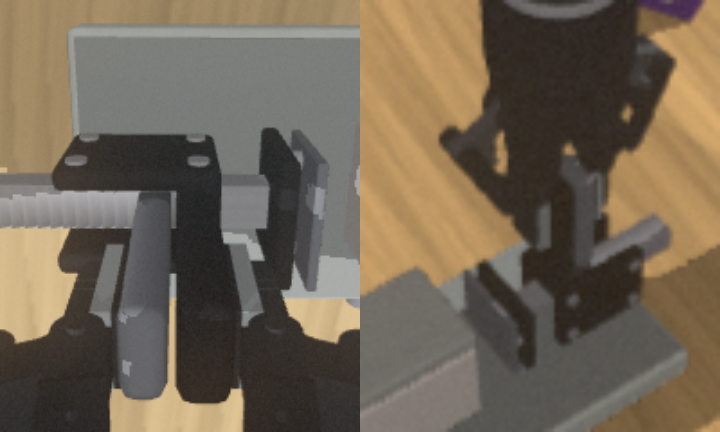

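>>> {"fn": "apply_moves", "kwargs": {"moves": "-.5 0 0 0 0 0 0;-.5 0 0 0 0 0 0;-.5 0 0 0 0 0 0;-.5 0 0 0 0 0 0;-.5 0 0 0 0 0 0;-.5 0 0 0 0 0 0;.8 0 0 0 0 0 0;.8 0 0 0 0 0 0;.8 0 0 0 0 0 0;.8 0 0 0 0 0 0;.8 0 0 0 0 0 0;.8 0 0 0 0 0 0"}}

```text
t: 18.33
eef_pos: [0.5245, -0.0246, 0.1067]
tool_rot: [-0.0, 0.998, 0.066, -0.001]
contact_force: [-6.1, -0.9, 7.1]
gripper_width: 0.322
```

>>> {"fn": "apply_moves", "kwargs": {"moves": "-.5 0 0 0 0 0 0;-.5 0 0 0 0 0 0;-.5 0 0 0 0 0 0;-.5 0 0 0 0 0 0;-.5 0 0 0 0 0 0;-.5 0 0 0 0 0 0"}}

```text
t: 18.83
eef_pos: [0.5253, -0.0242, 0.1064]
tool_rot: [0.0, 0.998, 0.067, -0.0]
contact_force: [-3.2, -0.9, -1.4]
gripper_width: 0.747
```

Run:
```python
from h import *
w=imaging.read_camera('wrist')
p=imaging.read_camera('scene')
f=lambda i,x,y,w,h,k:cv2.resize(i['image'][y:y+h,x:x+w,::-1],(int(w*k),int(h*k)))
cv2.imwrite('pics/d12.png',np.hstack([f(w,180,120,200,240,1.8),f(p,160,190,150,150,2.88)]))
```

```text
(no output)
```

View pics/d12.png

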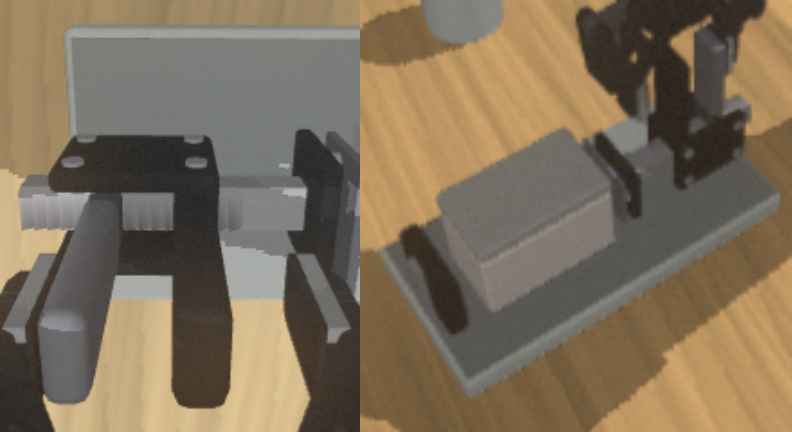

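>>> {"fn": "apply_moves", "kwargs": {"moves": "-.65 0 0 0 0 0 0;-.65 0 0 0 0 0 0;-.65 0 0 0 0 0 0;.8 0 0 0 0 0 0;.8 0 0 0 0 0 0;.8 0 0 0 0 0 0;.8 0 0 0 0 0 0;.8 0 0 0 0 0 0;.8 0 0 0 0 0 0;.8 0 0 0 0 0 0"}}

```text
t: 19.77
eef_pos: [0.5244, -0.0246, 0.1067]
tool_rot: [-0.0, 0.998, 0.066, -0.001]
contact_force: [-4.1, -1.8, 5.9]
gripper_width: 0.32
```

>>> {"fn": "apply_moves", "kwargs": {"moves": "-.65 0 0 0 0 0 0;-.65 0 0 0 0 0 0;-.65 0 0 0 0 0 0;-.65 0 0 0 0 0 0;-.65 0 0 0 0 0 0;-.65 0 0 0 0 0 0;-.65 0 0 0 0 0 0"}}

```text
t: 20.35
eef_pos: [0.526, -0.0241, 0.1067]
tool_rot: [0.0, 0.998, 0.067, 0.001]
contact_force: [1.1, -0.2, 0.4]
gripper_width: 0.824
```

>>> {"fn": "apply_moves", "kwargs": {"moves": ".8 0 0 0 0 0 0;.8 0 0 0 0 0 0;.8 0 0 0 0 0 0;.8 0 0 0 0 0 0;.8 0 0 0 0 0 0;.8 0 0 0 0 0 0;.8 0 0 0 0 0 0"}}

```text
t: 20.93
eef_pos: [0.5245, -0.0246, 0.1066]
tool_rot: [-0.0, 0.998, 0.066, -0.001]
contact_force: [-4.7, -0.8, 5.5]
gripper_width: 0.325
```

>>> {"fn": "apply_moves", "kwargs": {"moves": "-.65 0 0 0 0 0 0;-.65 0 0 0 0 0 0;-.65 0 0 0 0 0 0;-.65 0 0 0 0 0 0;-.65 0 0 0 0 0 0;-.65 0 0 0 0 0 0;-.65 0 0 0 0 0 0"}}

```text
t: 21.52
eef_pos: [0.5261, -0.0241, 0.1068]
tool_rot: [0.0, 0.998, 0.067, 0.001]
contact_force: [-0.0, -0.4, 1.3]
gripper_width: 0.825
```

Run:
```python
from h import *
w=imaging.read_camera('wrist')
p=imaging.read_camera('scene')
f=lambda i,x,y,w,h,k:cv2.resize(i['image'][y:y+h,x:x+w,::-1],(int(w*k),int(h*k)))
cv2.imwrite('pics/d13.png',np.hstack([f(w,180,120,200,240,1.8),f(p,160,190,150,150,2.88)]))
```

```text
(no output)
```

View pics/d13.png

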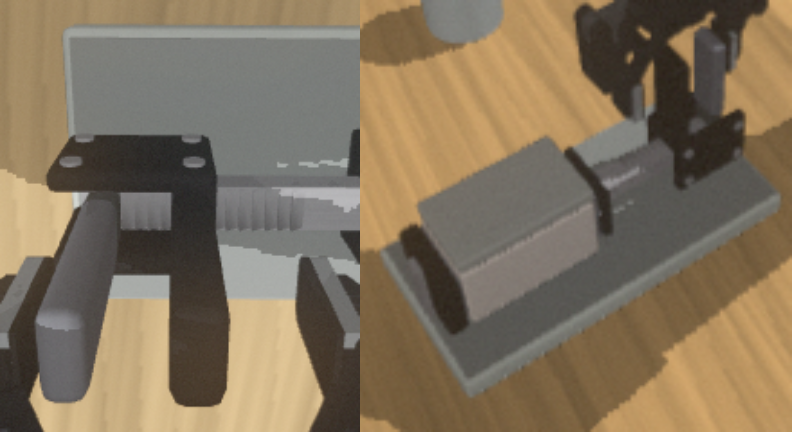

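The jaw now has the tub against the fixed jaw. A few more squeezes, to check that the drive slips and the jaw no longer moves.

>>> {"fn": "apply_moves", "kwargs": {"moves": ".8 0 0 0 0 0 0;.8 0 0 0 0 0 0;.8 0 0 0 0 0 0;.8 0 0 0 0 0 0;.8 0 0 0 0 0 0;.8 0 0 0 0 0 0;.8 0 0 0 0 0 0;.8 0 0 0 0 0 0"}}

```text
t: 22.28
eef_pos: [0.5244, -0.0247, 0.1066]
tool_rot: [-0.0, 0.998, 0.066, -0.001]
contact_force: [-5.4, -0.8, 6.3]
gripper_width: 0.32
```

>>> {"fn": "apply_moves", "kwargs": {"moves": "-.65 0 0 0 0 0 0;-.65 0 0 0 0 0 0;-.65 0 0 0 0 0 0;-.65 0 0 0 0 0 0;-.65 0 0 0 0 0 0;-.65 0 0 0 0 0 0;-.65 0 0 0 0 0 0"}}

```text
t: 22.87
eef_pos: [0.526, -0.0241, 0.1068]
tool_rot: [0.0, 0.998, 0.067, 0.001]
contact_force: [0.2, 0.2, 1.2]
gripper_width: 0.824
```

Run:
```python
from h import *
import pickle
p=imaging.read_camera('scene');save(p,'s14');s=imaging.read_camera('side');save(s,'i14')
```

>>> {"fn": "apply_moves", "kwargs": {"moves": ".8 0 0 0 0 0 0;.8 0 0 0 0 0 0;.8 0 0 0 0 0 0;.8 0 0 0 0 0 0;.8 0 0 0 0 0 0;.8 0 0 0 0 0 0;.8 0 0 0 0 0 0;.8 0 0 0 0 0 0"}}

```text
t: 23.63
eef_pos: [0.5244, -0.0247, 0.1066]
tool_rot: [-0.0, 0.998, 0.066, -0.001]
contact_force: [-5.8, -0.8, 7.5]
gripper_width: 0.323
```

>>> {"fn": "apply_moves", "kwargs": {"moves": "-.65 0 0 0 0 0 0;-.65 0 0 0 0 0 0;-.65 0 0 0 0 0 0;-.65 0 0 0 0 0 0;-.65 0 0 0 0 0 0;-.65 0 0 0 0 0 0;-.65 0 0 0 0 0 0"}}

```text
t: 24.22
eef_pos: [0.526, -0.0242, 0.1067]
tool_rot: [0.0, 0.998, 0.067, 0.001]
contact_force: [0.2, 0.1, -0.4]
gripper_width: 0.826
```

Run:
```python
from h import *
p=imaging.read_camera('scene');save(p,'s15')
a=cv2.imread('pics/s14.png');b=p['image'][:,:,::-1]
d=cv2.absdiff(a,np.ascontiguousarray(b)).max(2)[230:330,160:262];print('diff',d.max(),(d>40).sum())
f=lambda i:cv2.resize(i[190:330,165:290],None,fx=3,fy=3,interpolation=cv2.INTER_CUBIC)
cv2.imwrite('pics/d15.png',np.hstack([f(a),f(b)]))
```

```text
diff 20 0
```

View pics/d15.png

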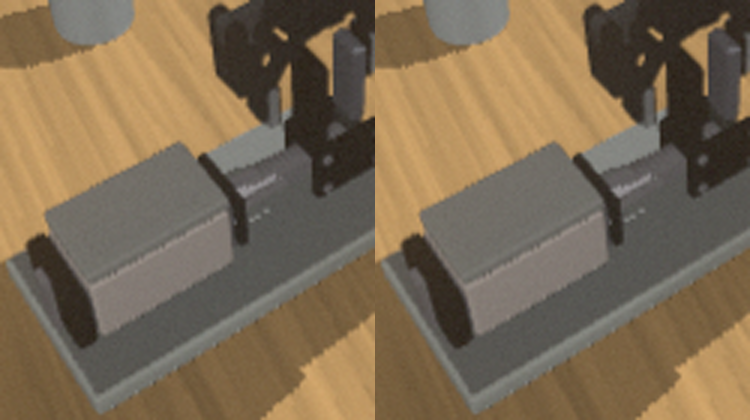

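>>> {"fn": "apply_moves", "kwargs": {"moves": "-.65 0 0 -.1 0 0 0;-.65 0 0 -.25 0 0 0;-.65 0 0 -.3 0 0 0;-.65 0 0 -.3 0 0 0;-.65 0 0 -.3 0 0 0;-.65 0 0 -.2 0 0 0;-.65 0 0 0 0 0 0;-.65 0 0 0 0 0 0"}}

```text
t: 24.93
eef_pos: [0.5262, -0.0243, 0.2825]
tool_rot: [-0.001, 0.998, 0.067, 0.002]
contact_force: [-0.3, -0.0, 0.6]
gripper_width: 0.829
```

Run:
```python
from h import *
o=bot.get_obs();w=imaging.read_camera('wrist');save(w,'w16');c=wcal(o,w)
im=w['image'][:,:,::-1].copy();q=[.5885,-.0152,3.276]
draw(im,c,q,-.125,-.025,.03,.03,.1,(255,0,255));draw(im,c,q,-.025,-.009,.025,.034,.082,(0,255,0));draw(im,c,q,-.141,-.125,.03,.03,.082,(0,0,255))
cv2.imwrite('pics/w16f.png',np.hstack([im[60:330,200:560],w['image'][60:330,200:560,::-1]]))
p=imaging.read_camera('scene');save(p,'s16')
```

```text
(no output)
```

View pics/w16f.png

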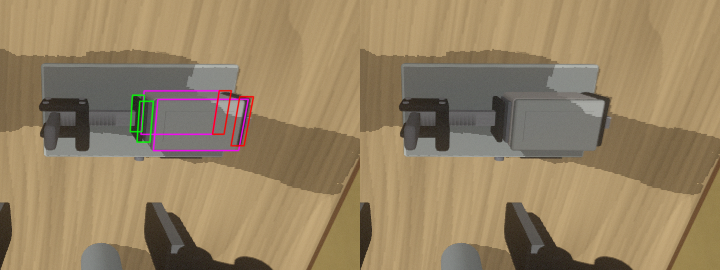

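View pics/s16.png

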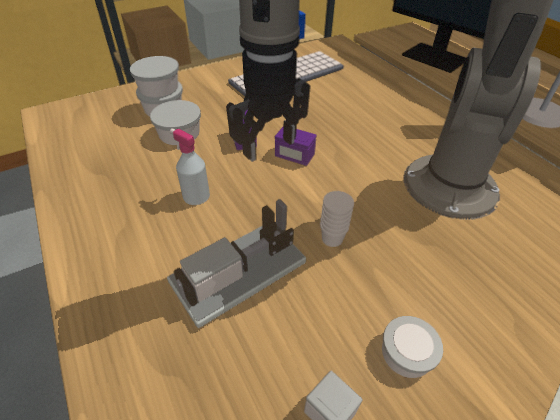

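The tub sits square at the seat, touching both jaws. The trigger is back at rest, the bystanders are in place and the gripper is clear, so I'm handing in.

```bash
python3 -c "
from station import bot
print(bot.hand_in())"
```

```text
the job is handed in; nothing more can be done
None
```

The long tub is clamped on the shaker and the job is handed in; no verdict was reported back. I gripped the tub across its 60 mm width, stood it on the deck about 15 mm short of the fixed jaw and let it go. I then squeezed the trigger six times, releasing it in between, and lifted the gripper clear at about 25 s.

**Clamped tight:** the wrist and scene pictures show the tub square against the fixed jaw with the sliding jaw's pad against it. Scene pictures taken before and after the last squeeze show no movement of jaw or tub, although the fingers closed fully to about 27 mm. So the drive appears to be slipping because the tub is tight. I could not measure the jaw forces directly.

**Trigger and surroundings:** the trigger looked back at rest, and the force reading at the tool was under 1 N after retreat. I saw no shift of the bystanders in the final scene picture, but did not measure their positions. One purple box was partly hidden behind the gripper there.

**Measurements that disagreed:** the camera fits were 2 to 4 pixels off in places, and the scene/side and wrist estimates of the seat differed by about 2 mm, well within the tolerances. After the second squeeze I released to only 63 mm, and a 3 N reading suggested a finger might still be touching the trigger. I opened wider for all later releases.

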